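Lid on the coffee grinder, and hold it down to run it

TASK

Run the coffee grinder: put its lid on over the steel bowl with the tab of the lid in the slot of the switch tower, then press the lid down, level, until the sprung switch button in the slot is fully in, and let it run for at least five seconds without letting up. The grinder runs only while it is pressed: finish with the program still holding the lid down. Never push the button while the bowl is uncovered, keep the grinder standing about where it is, and leave the other things alone.

Things in the scene. Friction and masses are not known exactly. Their poses are not given: they have to be found in the camera images.
- grinder: Upright coffee grinder, about 1.1 kg, loose on rubber feet: base 95 mm wide, steel jacket, flat black shoulder 95 mm up, an open steel bowl on it. On its -x side a black switch tower, 29 mm wide (y), stands out to 62 mm from the axis, 113 mm high, with a slot in its top. Origin: centre of the underside; z up along the axis.
- bowl_rim (a point): Centre of the bowl's rim, 118 mm above the grinder's underside; axes of the grinder. The bowl is 66 mm wide outside, tapered to 62 mm at the rim, and stands 23 mm out of the shoulder.
- switch_top (a point): Centre of the top of the white button (10 x 14 mm) in the tower's slot, 50.5 mm from the grinder's axis on its -x side; 104 mm above the grinder's underside when out, 96 mm when fully in. The slot is 17 mm wide (y), 13 mm from front wall to its open side towards the bowl; its mouth is 113 mm up.
- switch (a joint): Travel of the sprung button downwards, m: 0 out, 0.008 fully in. Spring 2.5 N at the start, 6 N at the end of the travel; it comes back up when let go.
- lid: The grinder's grey plastic lid, about 0.1 kg, 62 mm high, upright on the counter: open skirt below (77 mm outside, 80 mm at the mouth, bore 71 mm: 2.5 mm loose on the bowl), solid finger grip on top, a tab on the -x side. Origin: centre of the underside. On the grinder, x axes alike, the underside is 104 mm above the grinder's when the tab meets the button, 96 mm when fully down.
- lid_grip (a point): Centre of the lid's finger grip, 48 mm above the lid's underside, axes of the lid. The grip is 56 mm (x) by 44 mm (y), from 28 to 62 mm above the underside; take it across y.
- tab (a point): Middle of the foot of the lid's tab, on the -x side 50.5 mm from the lid's axis, level with its underside. The tab is 12 mm wide (y), 14 mm high, and ends 54.5 mm from the axis.
- tumbler: Clear glass tumbler, 76 mm wide, 86 mm tall, on two cork coasters behind the lid; bystander, origin at its underside.
- blue_cap: Blue bottle cap, 38 mm wide, 23 mm high, beyond the lid to the left; bystander, origin at its underside.
- mug: White coffee mug, 80 mm wide, 95 mm tall, behind the grinder to the right; bystander, origin at its underside.
- tray: Cream plastic tray, 207 x 138 x 48 mm, at the left; bystander, origin at its underside.
- teaspoon: Steel teaspoon, 137 mm long, 13 mm high, lying between lid and grinder; bystander, origin at the middle of its underside.

How it is judged:
By the outcome, as a careful person would: the job done as asked, in the order asked, and still so for the second after the job is handed in, while the arm keeps its last pose, push and grip.
It also fails if it takes over 48 s, if anything falls off the work surface, if the arm or the gripper's body presses on something with over 40 N, if the wrist force passes 120 N, or if a joint passes its speed limit or range.

ROBOT

A 6-joint arm with a two-finger parallel gripper is mounted at the origin on a cart in front of the work surface, level with it; the furniture and walls round the work are solid. World frame = base frame: x ahead of the robot, y to its left, z up, the work surface at z = 0. Lengths are in m, angles in degrees, forces in N, time in s.
With the tool pointing down it reaches from about 0.35 to 0.875 m from the base axis. Payload 4.2 kg.
Tool frame: the origin (TCP) lies on the centre line of the jaws, within the pads' length; the fingertips stand 19 mm ahead of it and the grasp point (between the pads) is the TCP; x points along the fingers, y is the direction in which the jaws open and shut, and the axes are right-handed (so a half turn about x gives the same grasp; the last joint's range is limited). The gripper opens to 87 mm and grips with 3 to 60 N. Pads are 19 mm wide; open, the fingers measure 117 mm over their backs; the gripper's body (75 mm by 190 mm) begins 51 mm behind the grasp point.
Start: joints at [81.967, 22.042, 0.453, 0, -68.411, -14.817], TCP at [0.243, 0.576, 0.242] pointing down, gripper open.
Joint ranges: [-179.83, 179.83], [-69.29, 118.12], [-61.27, 80.66], [-181.25, 117.63], [-171.15, -9.14], [-177.46, 177.46]. Speed limits (degrees/s): [159.86, 159.86, 180, 180, 180, 180].

INTERFACE

Orientations are given as a 3x3 rotation matrix whose columns are the frame's x, y, z axes.
In Python, from station import r, viewer, job, spotter gives the robot as it stands.
- The arm moves only by the tool play_rows, never from a script. Its argument "commands" is a list of rows, each an object of numbers: "fingers": the gripper command: -1 is fully open, 1 is shut, values between are in proportion; "tx", "ty", "tz": the shift along the tool's x, y, z normalised to -1 to 1, where 1 is 750 mm; "ax", "ay", "az": the turn, a rotation vector about the tool's x, y, z normalised to -1 to 1, where 1 is pi rad. In form: [{"fingers": .., "tx": .., "ty": .., "tz": .., "ax": .., "ay": .., "az": ..}, ...]. A call has 1 to 5 rows; each row is the pose to reach, as a shift and turn from the pose commanded when the call began, along the tool's axes at that moment, turning the shorter way round; what a row does not reach only later rows make up. A row lasts 1/12 s, in which the tool goes at most 41.7 mm and 7.16 degrees, less where a joint would pass 70% of its speed; a pose out of reach is approached as far as the arm can. A call with a number of a shift or a turn outside -1 to 1 is refused whole. A call with a gripper value outside its range is refused whole. The fingers move at their own pace and stop on an object; the grip force is fixed at half the most. Time passes only in rows, so rows that repeat a pose let the fingers close. It gives the time, the measured TCP pose, the force and the opening at its end, in the units of the state.
- r.sense(): the state, without advancing time (a new reading comes with each control period).
- viewer.capture(name): name is "scene" or "top"; returns a dict with "image" (384x512x3 uint8, red, green, blue), "fx", "fy", "cx", "cy" (pixels), "dist" ([k1, k2, p1, p2, k3] as OpenCV has them; the pictures are not rectified), "R" (3x3) and "t" (3): a world point X has camera coordinates R X + t. Camera axes: x right, y down, z forward; pixel columns grow to the right and rows downward; lengths in m; the calibration is good to about 2 mm. A picture is of the moment at which its call begins. There is no depth.
- job.finish_job(): hands the job in, once; it reports no verdict.
Trained networks look in a picture, given as the dict that the camera call returned (one of the last four; its "shot" number tells which), for a name from the list of things; names that differ only in an ending like _2 or _b are one class to them, and where a whole thing is asked for, a point or a joint stands for the part that bears it (a point fixed in the world has none). Each returns a list of dicts, best first, with "score" (0 to 1); they miss things now and then, are a little off and sometimes report something else, mostly with a low value. They report only what shows in the picture. A call takes as long as a camera call.
- spotter.find_in(name, picture): "uv" ([column, row] in pixels, amid what is visible of it).
- spotter.silhouettes(name, picture): "region" (384x512 bool, what is visible of it) and "uv" ([column, row] in pixels, amid what is visible of it).
The state is a dict: "time_s": time; "joints": joint angles; "joint_velocities": joint speeds; "effort": joint torques, N m; "tcp_pos": TCP position; "ee_rot": TCP orientation; "wrist_force": force on the tool from outside, world axes, zero at the start; "moment": the same for the moment, N m; "gripper_width": opening from 0.0 (shut) to 1.0 (fully open).
Only numpy, scipy, OpenCV 4.12 (cv2) and the standard library are available. Lean on these libraries where they do the work, as an engineer would, in place of code of your own. Each camera call takes 0.05 s, during which the arm holds its last target. There are 200 camera calls.

## Working session

There is one attempt and no reset: what is moved stays moved. The work goes in short steps, Python scripts to look and compute and a tool call to move; the robot and the scene stay as the last step left them, time stands still between calls to the robot, and variables do not carry over. Pictures are saved under pics/ and viewed, about 8 in all and at most 12, crops included, and the job is handed in when it is done.

Besides the shell and the picture viewer there is one more tool, called after "Call:" as a command line: name --argument value ..., lists and objects as JSON in quotes. play_rows: Moves the arm, as the interface text tells. Its arguments: {"type":"object","properties":{"commands":{"type":"array"}},"required":["commands"]}

```bash
mkdir -p pics; ls
cat > h.py <<'E'
import numpy as np, cv2
from station import r, viewer, job, spotter
def cap(n, save=None):
    p=viewer.capture(n)
    if save: cv2.imwrite('pics/'+save, p['image'][:,:,::-1])
    return p
def K(p): return np.array([[p['fx'],0,p['cx']],[0,p['fy'],p['cy']],[0,0,1]])
def ray(p,uv):
    n=cv2.undistortPoints(np.array([[uv]],float),K(p),np.array(p['dist'],float))[0,0]
    R=np.array(p['R']);t=np.array(p['t'])
    return -R.T@t, R.T@np.array([n[0],n[1],1])
def atz(p,uv,z):
    c,d=ray(p,uv); return c+d*(z-c[2])/d[2]
def proj(p,X):
    return cv2.projectPoints(np.array(X,float).reshape(-1,1,3),cv2.Rodrigues(np.array(p['R'],float))[0],np.array(p['t'],float),K(p),np.array(p['dist'],float))[0][:,0]
E
python3 - <<'E'
from h import *
np.set_printoptions(precision=4,suppress=True)
s=r.sense();print(s['tcp_pos'],s['ee_rot'],s['time_s'],s['gripper_width'])
hz={'grinder':.06,'bowl_rim':.118,'switch_top':.104,'lid':.03,'lid_grip':.048,'tab':0.007,'tumbler':.05,'blue_cap':.012,'mug':.05,'tray':.02,'teaspoon':.006}
for c in ('scene','top'):
    p=cap(c,c+'0.png');print(c,'cam',ray(p,(256,192))[0])
    for n,z in hz.items():
        for f in spotter.find_in(n,p)[:2]: print(n,np.round(f['score'],2),np.round(f['uv'],1),atz(p,f['uv'],z)[:2])
E
```

```text
pics
[0.2424 0.5754 0.2404] [[-0.0008 -0.3885 -0.9215]
 [-0.0021 -0.9215  0.3885]
 [-1.      0.0023 -0.0001]] 0.0 1.002883542266103
scene cam [-0.0918 -0.3611  1.1613]
grinder 0.67 [309.5 236.7] [0.5419 0.0451]
bowl_rim 0.64 [307.5 237.1] [0.5036 0.027 ]
lid 0.8 [224.9 202.5] [0.4733 0.3475]
lid_grip 0.89 [227.5 202.3] [0.4707 0.3307]
tab 0.71 [227.8 200.9] [0.4963 0.3598]
tumbler 0.88 [270.3 177.8] [0.6434 0.2996]
blue_cap 0.41 [227.8 175.1] [0.5752 0.4413]
mug 0.63 [356.8 225.7] [ 0.6806 -0.0341]
tray 0.87 [162.6 171.1] [0.4241 0.6221]
teaspoon 0.49 [273.3 231.4] [0.5096 0.1631]
top cam [0.3582 0.2521 1.0601]
grinder 0.76 [329.7 188.4] [0.5537 0.0592]
grinder 0.35 [224.  215.8] [0.4725 0.3507]
bowl_rim 0.73 [328.1 188.1] [0.5431 0.0746]
bowl_rim 0.18 [193.2 182. ] [0.5537 0.4289]
lid 0.81 [224.9 211.9] [0.487  0.3515]
lid_grip 0.84 [226.6 219.3] [0.4642 0.3443]
tab 0.96 [227.2 213.6] [0.485  0.3469]
tray 0.61 [128.5 231.5] [0.4282 0.6229]
teaspoon 0.72 [293.5 205.9] [0.5107 0.1551]
```

Run:
```python
import cv2,numpy as np
a=cv2.imread('pics/scene0.png')[130:290,180:400];b=cv2.imread('pics/top0.png')[130:270,170:400]
cv2.imwrite('pics/c1.png',cv2.resize(a,None,fx=3.6,fy=3.6,interpolation=3));cv2.imwrite('pics/c2.png',cv2.resize(b,None,fx=3.45,fy=3.45,interpolation=3))
```

```text
(no output)
```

View pics/c1.png

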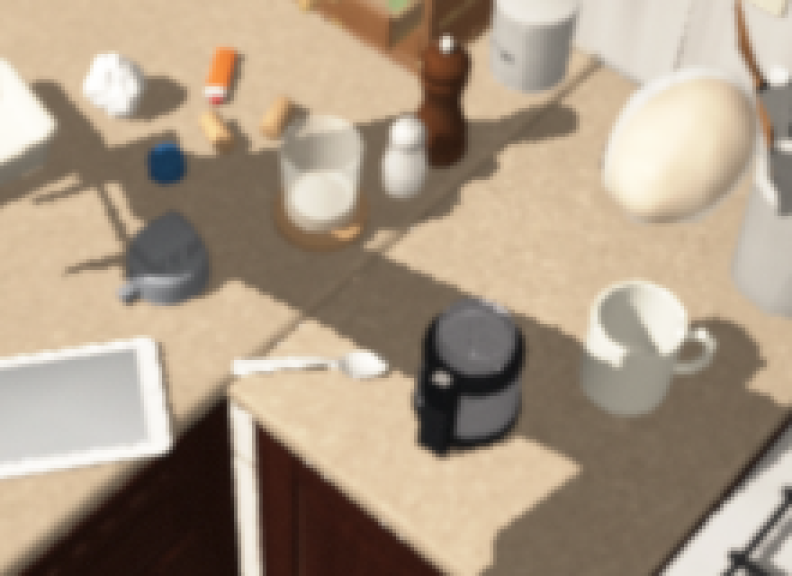

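View pics/c2.png

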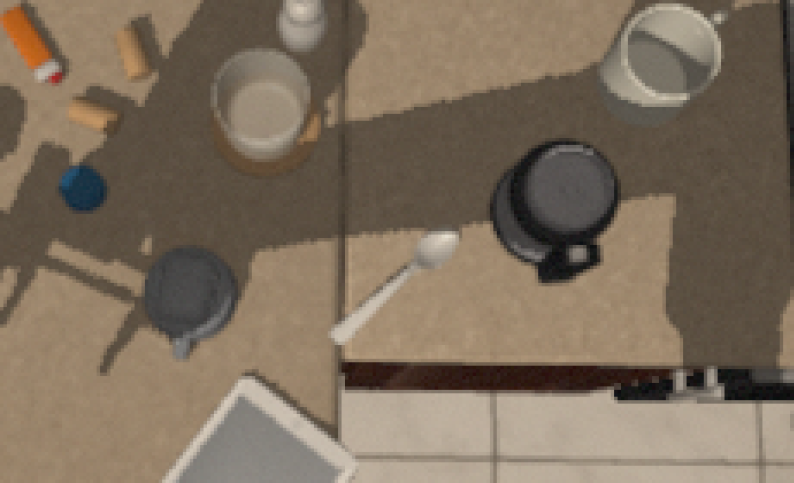

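The scene view shows the grinder (bowl uncovered) with its button at about (302,235). The lid tab is at (216,211), and the spoon lies between them. In the top view the button is at (337.5,203.6) and the lid tab at (222,230). Next I fit simple models to the silhouettes in both views.

```bash
cat > fit.py <<'E'
from h import *
from scipy.optimize import minimize
def circ(rr,z,n=40):
    a=np.linspace(0,2*np.pi,n,endpoint=False);return np.c_[rr*np.cos(a),rr*np.sin(a),np.full(n,z)]
def box(x0,x1,y0,y1,z0,z1): return np.array([[x,y,z] for x in(x0,x1) for y in(y0,y1) for z in(z0,z1)])
LID=[np.r_[circ(.040,0),circ(.0385,.01),circ(.0385,.028)],box(-.0545,-.035,-.006,.006,0,.014),np.r_[circ(.028,.028)*[1,.79,1],circ(.028,.062)*[1,.79,1]]]
GR=[np.r_[circ(.0475,0),circ(.0475,.095)],np.r_[circ(.033,.095),circ(.031,.118)],box(-.062,-.035,-.0145,.0145,0,.113)]
def place(P,q,z=0):
    c,s=np.cos(q[2]),np.sin(q[2]);return P@np.array([[c,-s,0],[s,c,0],[0,0,1]]).T+[q[0],q[1],z]
S=4
def mask(p,M,q,z=0):
    m=np.zeros((384*S,512*S),np.uint8)
    for P in M:
        h=cv2.convexHull(((proj(p,place(P,q,z))+.5)*S).astype(np.float32)).round().astype(np.int32);cv2.fillConvexPoly(m,h,255)
    return cv2.resize(m,(512,384),interpolation=cv2.INTER_AREA)/255.
def fit(views,M,q0,pts=(),z=0):
    # pts: (pic, uv, local xyz)
    def cost(v):
        q=np.array([v[0],v[1],v[2]/.05]);c=0
        for p,reg in views: c+=np.abs(mask(p,M,q,z)-reg).sum()/reg.sum()
        for p,uv,l in pts: c+=.02*np.sum((proj(p,place(np.array([l]),q,z))[0]-uv)**2)
        return c
    v0=np.array([q0[0],q0[1],q0[2]*.05])
    for d in(.012,.004): 
        res=minimize(cost,v0,method='Nelder-Mead',options=dict(initial_simplex=np.r_[[v0],v0+np.eye(3)*d],xatol=1e-5,fatol=1e-4));v0=res.x
    return np.array([v0[0],v0[1],v0[2]/.05]),res.fun
def overlay(p,items,fn,crop,f):
    x0,y0,x1,y1=crop;im=cv2.resize(np.ascontiguousarray(p['image'][y0:y1,x0:x1,::-1]),None,fx=f,fy=f,interpolation=cv2.INTER_CUBIC)
    for P,q,z,col in items:
        uv=((proj(p,place(P,q,z))-[x0,y0]+.5)*f).round().astype(np.int32);cv2.polylines(im,[uv],True,col,1)
    return im
E
python3 - <<'E'
from fit import *
np.set_printoptions(precision=4,suppress=True)
ps={c:cap(c) for c in('scene','top')}
V={n:[] for n in('lid','grinder')}
for n in V:
    for c,p in ps.items():
        s=spotter.silhouettes(n,p)[0];print(n,c,s['score'],s['region'].sum());V[n].append((p,s['region'].astype(float)))
L0=[.475,.352,.2];G0=[.545,.062,.0]
bt=(-.0505,0,.104)
pg=[(ps['top'],np.array([337.3,203.4]),bt),(ps['scene'],np.array([302.3,235.]),bt)]
out={}
for nm,M,q0,pts in(('lid',LID,L0,[]),('grinder',GR,G0,pg)):
    for i,v in enumerate((V[nm],V[nm][:1],V[nm][1:])):
        q,f=fit(v,M,q0,pts if i==0 else []);print(nm,i,q[:2],np.degrees(q[2]),round(f,3))
        if i==0: out[nm]=q
L,G=out['lid'],out['grinder'];np.save('q.npy',[L,G])
tabtop=np.array([[-.0545,-.006,.014],[-.0545,.006,.014],[-.0385,.006,.014],[-.0385,-.006,.014]])
it=[(circ(.04,0),L,0,(0,255,0)),(tabtop,L,0,(0,0,255)),(LID[2][40:],L,0,(0,255,255)),(circ(.031,.118),G,0,(0,255,0)),(circ(.0475,.095),G,0,(255,255,0)),
(np.array([[-.062,-.0145,.113],[-.062,.0145,.113],[-.044,.0145,.113],[-.044,-.0145,.113]]),G,0,(0,0,255)),(np.array([[-.0555,-.007,.104],[-.0555,.007,.104],[-.0455,.007,.104],[-.0455,-.007,.104]]),G,0,(0,255,255))]
a=overlay(ps['scene'],it,0,(205,180,335,265),6);b=overlay(ps['top'],it,0,(205,165,370,235),4.8)
a=a[:,:];b=b[:, :780]
cv2.imwrite('pics/o1.png',a);cv2.imwrite('pics/o2.png',b)
E
```

```text
lid scene 0.72 494
lid top 0.57 591
grinder scene 0.92 1101
grinder top 0.77 1230
lid 0 [0.4814 0.3538] -8.045366293372078 0.222
lid 1 [0.4831 0.3549] -8.99167182118741 0.083
lid 2 [0.4801 0.353 ] -7.278703415689154 0.118
grinder 0 [0.556  0.0557] 8.49479901006472 0.206
grinder 1 [0.5604 0.0556] 6.902258206207246 0.112
grinder 2 [0.5547 0.0562] 10.025774890373738 0.071
```

View pics/o1.png

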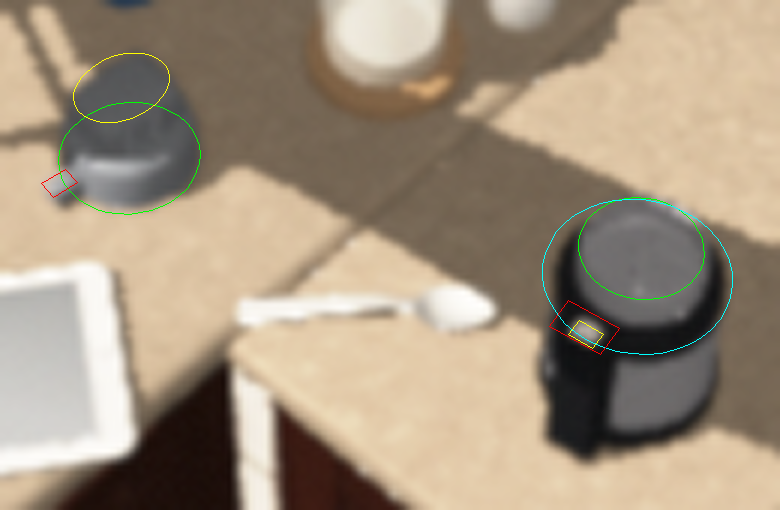

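View pics/o2.png

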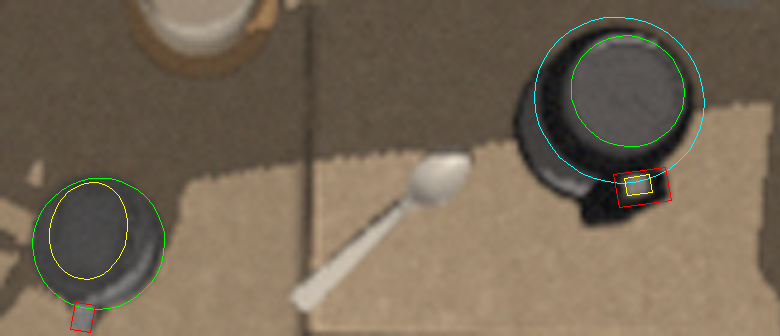

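The overlays match the lid ring and tab in both views, along with the bowl rim and button. The shoulder is narrower than my model, so I'll refit with that. Now I'll plan the approach.

```bash
sed -i 's/circ(.0475,.095)\]/circ(.0475,.012),circ(.0425,.095)]/' fit.py
cat >> h.py <<'E'
def plan(xyz,yaw):
    "tool y axis = minus (object y axis of yaw deg); pointing down"
    s=r.sense();R=np.array(s['ee_rot']);c,sn=np.cos(np.radians(yaw)),np.sin(np.radians(yaw))
    y=-np.array([-sn,c,0]);x=np.array([0,0,-1.]);T=np.c_[x,y,np.cross(x,y)]
    d=R.T@(np.array(xyz)-s['tcp_pos']);w=cv2.Rodrigues(R.T@T)[0].ravel()
    print('t',np.round(s['time_s'],2),'pos',np.round(s['tcp_pos'],4),'F',np.round(s['wrist_force'],1),'M',np.round(s['moment'],2),'w',round(s['gripper_width']*87,1))
    print('shift',np.round(d/.75,4),'turn',np.round(w/np.pi,4))
E
python3 - <<'E'
from fit import *
np.set_printoptions(precision=4,suppress=True)
plan([.4814,.3538,.14],-8)
G0=np.load('q.npy')[1]
V=[(p,spotter.silhouettes('grinder',p)[0]['region'].astype(float)) for p in(cap('scene'),cap('top'))]
bt=(-.0505,0,.104);pg=[(V[1][0],np.array([337.3,203.6]),bt),(V[0][0],np.array([302.4,235.]),bt)]
for v,pt in((V,pg),(V[:1],pg[1:]),(V[1:],pg[:1])):
    q,f=fit(v,GR,G0,pt);print(q[:2],np.degrees(q[2]),f)
    for p,uv,l in pg: print(uv-proj(p,place(np.array([l]),q))[0])
E
```

```text
t 1.5 pos [0.2427 0.5759 0.2416] F [0.3 0.2 0.6] M [-0.04 -0.01  0.01] w 87.2
shift [ 0.1354  0.1494 -0.4083] turn [-0.0825 -0.     -0.    ]
[0.5567 0.0547] 7.15304892300058 3.204819206929587
[0.0088 0.7907]
[0.258  0.0123]
[0.5581 0.0548] 8.10957716087316 0.05781943583738766
[-0.2703  1.3438]
[-0.2723  0.1728]
[0.5547 0.0579] 10.053528256651276 3.1200267446921934
[0.2496 0.1712]
[ 0.8018 -0.2035]
```

Call:
play_rows --commands '[{"fingers": -1, "tx": 0.135, "ty": 0.149, "tz": -0.408, "ax": -0.0825, "ay": 0, "az": 0}, {"fingers": -1, "tx": 0.135, "ty": 0.149, "tz": -0.408, "ax": -0.0825, "ay": 0, "az": 0}, {"fingers": -1, "tx": 0.135, "ty": 0.149, "tz": -0.408, "ax": -0.0825, "ay": 0, "az": 0}, {"fingers": -1, "tx": 0.135, "ty": 0.149, "tz": -0.408, "ax": -0.0825, "ay": 0, "az": 0}, {"fingers": -1, "tx": 0.135, "ty": 0.149, "tz": -0.408, "ax": -0.0825, "ay": 0, "az": 0}]'

```text
time_s: 2.12
tcp_pos: [0.3893, 0.4393, 0.1795]
ee_rot: [[0.0, -0.138, -0.99], [0.0, -0.99, 0.138], [-1.0, -0.001, -0.0]]
wrist_force: [-0.6, 0.2, -0.2]
gripper_width: 1.001
```

```bash
python3 -c "
from h import *
plan([.4814,.3538,.12],-8)"
```

```text
t 2.12 pos [0.3893 0.4393 0.1795] F [-0.6  0.2 -0.2] M [ 0.08 -0.06  0.  ] w 87.0
shift [ 0.0793  0.096  -0.1374] turn [ 0.0003 -0.0001  0.0002]
```

Call:
play_rows --commands '[{"fingers": -1, "tx": 0.079, "ty": 0.096, "tz": -0.137, "ax": 0, "ay": 0, "az": 0}, {"fingers": -1, "tx": 0.079, "ty": 0.096, "tz": -0.137, "ax": 0, "ay": 0, "az": 0}, {"fingers": -1, "tx": 0.079, "ty": 0.096, "tz": -0.137, "ax": 0, "ay": 0, "az": 0}, {"fingers": -1, "tx": 0.079, "ty": 0.096, "tz": -0.137, "ax": 0, "ay": 0, "az": 0}, {"fingers": -1, "tx": 0.079, "ty": 0.096, "tz": -0.137, "ax": 0, "ay": 0, "az": 0}]'

```text
time_s: 2.53
tcp_pos: [0.4811, 0.3518, 0.1183]
ee_rot: [[-0.003, -0.144, -0.99], [-0.003, -0.99, 0.144], [-1.0, 0.004, 0.002]]
wrist_force: [0.0, -0.0, 0.5]
gripper_width: 1.003
```

Call:
play_rows --commands '[{"fingers": -1, "tx": 0, "ty": 0, "tz": 0, "ax": 0, "ay": 0, "az": 0}, {"fingers": -1, "tx": 0, "ty": 0, "tz": 0, "ax": 0, "ay": 0, "az": 0}]'

```text
time_s: 2.7
tcp_pos: [0.48, 0.356, 0.1213]
ee_rot: [[0.001, -0.138, -0.99], [0.001, -0.99, 0.138], [-1.0, -0.001, -0.001]]
wrist_force: [-0.5, 1.1, 0.5]
gripper_width: 1.002
```

```bash
python3 -c "
from h import *
plan([.4814,.3538,.052],-8)
s=r.sense();T=np.array(s['tcp_pos']);R=np.array(s['ee_rot'])
ims=[]
for c,cr in(('scene',(190,150,270,230)),('top',(190,180,270,250))):
    p=cap(c);x0,y0,x1,y1=cr
    im=cv2.resize(np.ascontiguousarray(p['image'][y0:y1,x0:x1,::-1]),None,fx=5,fy=5,interpolation=2)
    for q in ([.019,.0435,0],[.019,-.0435,0],[.019,0,0]):
        u=(proj(p,[T+R@q])[0]-[x0,y0]+.5)*5;cv2.circle(im,tuple(int(a) for a in u),3,(0,0,255),1)
    ims.append(cv2.copyMakeBorder(im,0,400-im.shape[0],0,0,0))
cv2.imwrite('pics/g1.png',cv2.hconcat(ims))
"
```

```text
t 2.7 pos [0.48   0.356  0.1213] F [-0.5  1.1  0.5] M [ 0.01 -0.06 -0.  ] w 87.2
shift [ 0.0924  0.0028 -0.0022] turn [ 0.0003 -0.0003  0.0004]
```

View pics/g1.png

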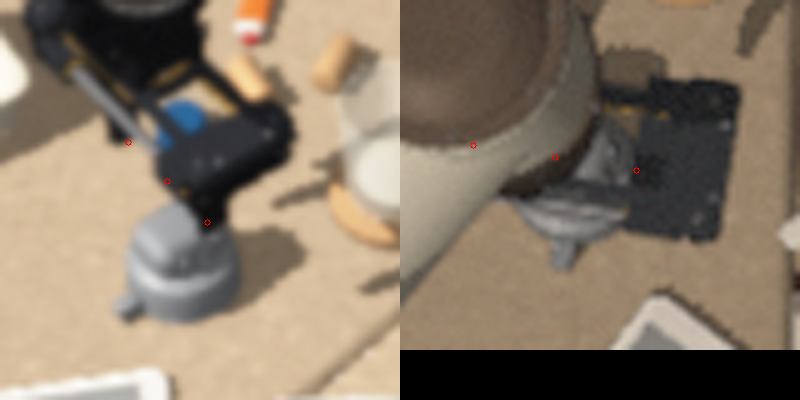

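The gripper is centred above the lid, with the lid grip between the fingertip marks in both views, so I'm descending and closing.

Call:
play_rows --commands '[{"fingers": -1, "tx": 0.03, "ty": 0.002, "tz": -0.002, "ax": 0, "ay": 0, "az": 0}, {"fingers": -1, "tx": 0.06, "ty": 0.002, "tz": -0.002, "ax": 0, "ay": 0, "az": 0}, {"fingers": -1, "tx": 0.08, "ty": 0.002, "tz": -0.002, "ax": 0, "ay": 0, "az": 0}, {"fingers": -1, "tx": 0.092, "ty": 0.002, "tz": -0.002, "ax": 0, "ay": 0, "az": 0}, {"fingers": -1, "tx": 0.092, "ty": 0.002, "tz": -0.002, "ax": 0, "ay": 0, "az": 0}]'

```text
time_s: 3.22
tcp_pos: [0.48, 0.3534, 0.05]
ee_rot: [[-0.002, -0.138, -0.99], [-0.002, -0.99, 0.138], [-1.0, 0.003, 0.002]]
wrist_force: [0.2, -0.6, -0.3]
gripper_width: 0.998
```

Call:
play_rows --commands '[{"fingers": 1, "tx": 0, "ty": 0, "tz": 0, "ax": 0, "ay": 0, "az": 0}, {"fingers": 1, "tx": 0, "ty": 0, "tz": 0, "ax": 0, "ay": 0, "az": 0}, {"fingers": 1, "tx": 0, "ty": 0, "tz": 0, "ax": 0, "ay": 0, "az": 0}, {"fingers": 1, "tx": 0, "ty": 0, "tz": 0, "ax": 0, "ay": 0, "az": 0}, {"fingers": 1, "tx": 0, "ty": 0, "tz": 0, "ax": 0, "ay": 0, "az": 0}]'

```text
time_s: 3.63
tcp_pos: [0.482, 0.3535, 0.0534]
ee_rot: [[0.002, -0.138, -0.99], [0.001, -0.99, 0.138], [-1.0, -0.001, -0.002]]
wrist_force: [-0.7, -1.5, 7.0]
gripper_width: 0.707
```

Call:
play_rows --commands '[{"fingers": 1, "tx": 0, "ty": 0, "tz": 0, "ax": 0, "ay": 0, "az": 0}, {"fingers": 1, "tx": 0, "ty": 0, "tz": 0, "ax": 0, "ay": 0, "az": 0}, {"fingers": 1, "tx": 0, "ty": 0, "tz": 0, "ax": 0, "ay": 0, "az": 0}, {"fingers": 1, "tx": 0, "ty": 0, "tz": 0, "ax": 0, "ay": 0, "az": 0}, {"fingers": 1, "tx": 0, "ty": 0, "tz": 0, "ax": 0, "ay": 0, "az": 0}]'

```text
time_s: 4.05
tcp_pos: [0.4822, 0.3538, 0.0535]
ee_rot: [[0.002, -0.139, -0.99], [0.002, -0.99, 0.139], [-1.0, -0.002, -0.002]]
wrist_force: [-0.2, -0.7, 6.5]
gripper_width: 0.501
```

Call:
play_rows --commands '[{"fingers": 1, "tx": -0.03, "ty": 0, "tz": 0, "ax": 0, "ay": 0, "az": 0}, {"fingers": 1, "tx": -0.07, "ty": 0, "tz": 0, "ax": 0, "ay": 0, "az": 0}, {"fingers": 1, "tx": -0.12, "ty": 0, "tz": 0, "ax": 0, "ay": 0, "az": 0}, {"fingers": 1, "tx": -0.17, "ty": 0, "tz": 0, "ax": 0, "ay": 0, "az": 0}, {"fingers": 1, "tx": -0.21, "ty": 0, "tz": 0, "ax": 0, "ay": 0, "az": 0}]'

```text
time_s: 4.47
tcp_pos: [0.4816, 0.3534, 0.2122]
ee_rot: [[0.002, -0.139, -0.99], [0.002, -0.99, 0.139], [-1.0, -0.002, -0.002]]
wrist_force: [0.2, 1.1, -0.1]
gripper_width: 0.504
```

```bash
python3 -c "
from h import *
plan([.5565,.0555,.205],8)"
```

```text
t 4.47 pos [0.4816 0.3534 0.2122] F [ 0.2  1.1 -0.1] M [ 0.07 -0.18  0.06] w 43.8
shift [ 0.009   0.3795 -0.1541] turn [-0.0889 -0.0007  0.0007]
```

Call:
play_rows --commands '[{"fingers": 1, "tx": 0.005, "ty": 0.05, "tz": -0.02, "ax": -0.02, "ay": 0, "az": 0}, {"fingers": 1, "tx": 0.005, "ty": 0.1, "tz": -0.04, "ax": -0.04, "ay": 0, "az": 0}, {"fingers": 1, "tx": 0.005, "ty": 0.15, "tz": -0.06, "ax": -0.06, "ay": 0, "az": 0}, {"fingers": 1, "tx": 0.005, "ty": 0.2, "tz": -0.08, "ax": -0.08, "ay": 0, "az": 0}, {"fingers": 1, "tx": 0.005, "ty": 0.25, "tz": -0.1, "ax": -0.089, "ay": 0, "az": 0}]'

```text
time_s: 4.88
tcp_pos: [0.5292, 0.1554, 0.2055]
ee_rot: [[0.0, 0.142, -0.99], [0.001, -0.99, -0.142], [-1.0, -0.001, -0.0]]
wrist_force: [0.9, -0.7, -1.4]
gripper_width: 0.505
```

```bash
python3 -c "
from h import *
plan([.5565,.0555,.205],8)"
```

```text
t 4.88 pos [0.5292 0.1554 0.2055] F [ 0.9 -0.7 -1.4] M [-0.08 -0.09  0.03] w 43.9
shift [ 0.0006  0.137  -0.017 ] turn [ 0.0011 -0.0001  0.0002]
```

Call:
play_rows --commands '[{"fingers": 1, "tx": 0.0, "ty": 0.045, "tz": -0.006, "ax": 0, "ay": 0, "az": 0}, {"fingers": 1, "tx": 0, "ty": 0.09, "tz": -0.012, "ax": 0, "ay": 0, "az": 0}, {"fingers": 1, "tx": 0, "ty": 0.12, "tz": -0.017, "ax": 0, "ay": 0, "az": 0}, {"fingers": 1, "tx": 0, "ty": 0.135, "tz": -0.017, "ax": 0, "ay": 0, "az": 0}, {"fingers": 1, "tx": 0, "ty": 0.135, "tz": -0.017, "ax": 0, "ay": 0, "az": 0}]'

```text
time_s: 5.3
tcp_pos: [0.556, 0.0566, 0.2051]
ee_rot: [[-0.001, 0.136, -0.991], [0.0, -0.991, -0.136], [-1.0, -0.0, 0.001]]
wrist_force: [0.6, -0.1, -1.0]
gripper_width: 0.502
```

Call:
play_rows --commands '[{"fingers": 1, "tx": 0, "ty": 0, "tz": 0, "ax": 0, "ay": 0, "az": 0}, {"fingers": 1, "tx": 0, "ty": 0, "tz": 0, "ax": 0, "ay": 0, "az": 0}, {"fingers": 1, "tx": 0, "ty": 0, "tz": 0, "ax": 0, "ay": 0, "az": 0}]'

```text
time_s: 5.55
tcp_pos: [0.556, 0.0599, 0.2053]
ee_rot: [[0.0, 0.141, -0.99], [0.0, -0.99, -0.141], [-1.0, -0.0, -0.0]]
wrist_force: [0.8, 0.0, -2.1]
gripper_width: 0.505
```

Run:
```python
from fit import *
plan([.5565,.0555,.205],8)
T=np.array(r.sense()['tcp_pos']);L=[T[0],T[1],np.radians(8)];zl=T[2]-.0535;G=[.5565,.0555,np.radians(8)]
tab=np.array([[-.0545,-.006,0],[-.0545,.006,0],[-.0545,.006,.014],[-.0545,-.006,.014]])
tower=np.array([[-.062,-.0145,.113],[-.062,.0145,.113],[-.062,.0145,0],[-.062,-.0145,0]])
bot=np.array([[-.0555,-.007,.104],[-.0555,.007,.104],[-.0455,.007,.104],[-.0455,-.007,.104]])
it=[(circ(.04,0),L,zl,(0,255,0)),(tab,L,zl,(0,0,255)),(tower,G,0,(255,255,0)),(bot,G,0,(0,255,255)),(circ(.0475,0),G,0,(255,255,0))]
ims=[]
for c,cr in(('scene',(265,185,345,265)),('top',(290,150,370,230))):
    p=cap(c);np.save('pics/raw_%s.npy'%c,p,allow_pickle=True)
    im=overlay(p,[],0,cr,5);ims.append(np.vstack([im[:300] if 0 else im]))
    ims.append(0);ims[-1]=overlay(p,it,0,cr,5)
print(len(ims))
cv2.imwrite('pics/p1.png',cv2.hconcat([ims[0],ims[2]]));cv2.imwrite('pics/p2.png',cv2.hconcat([ims[1],ims[3]]))
```

```text
t 5.55 pos [0.556  0.0599 0.2053] F [ 0.8  0.  -2.1] M [-0.05  0.02 -0.04] w 43.9
shift [0.0004 0.0058 0.0002] turn [ 0.0006 -0.      0.0001]
4
```

View pics/p2.png

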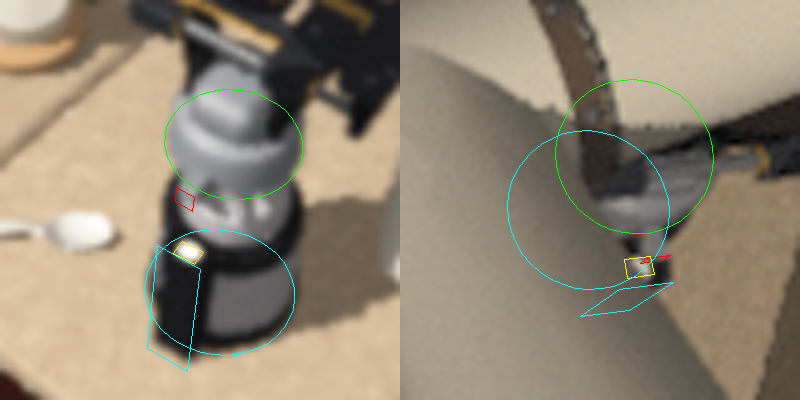

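The lid is held above the bowl and agrees with the predicted skirt circle to about 1 px. The button is visible in both views, at roughly (302.5,235) in scene and (337.5,203) in top. I'm zooming in on the tab.

Run:
```python
from fit import *
ims=[]
for c,cr in(('scene',(292,213,332,243)),('top',(318,182,358,212))):
    p=np.load('pics/raw_%s.npy'%c,allow_pickle=True).item();x0,y0,x1,y1=cr
    im=p['image'][y0:y1,x0:x1,::-1].astype(float);im=(255*(im/255)**.6).astype(np.uint8)
    ims.append(cv2.resize(im,None,fx=10,fy=10,interpolation=cv2.INTER_CUBIC))
cv2.imwrite('pics/z1.png',cv2.hconcat(ims))
np.set_printoptions(precision=4,suppress=True)
P={c:cap(c) for c in('scene','top')}
for n in('tab','switch_top','lid'):
    for c in P: print(n,c,[(round(float(f['score']),2),np.round(f['uv'],1)) for f in spotter.find_in(n,P[c])[:2]])
V=[]
for n in('lid','grinder'):
    for c in P:
        for s in spotter.silhouettes(n,P[c])[:1]: print(n,c,s['score'],s['region'].sum(),s['uv']);np.save('pics/m_%s_%s.npy'%(n,c),s['region'])
```

```text
tab scene [(0.69, array([309.5, 209.5]))]
tab top [(0.65, array([342.6, 190.4]))]
switch_top scene []
switch_top top [(0.22, array([341.8, 189.8]))]
lid scene [(0.85, array([309.4, 210.9]))]
lid top [(0.48, array([340.2, 189.2]))]
lid scene 0.65 544 [311.6, 209.0]
lid top 0.68 190 [341.1, 190.7]
grinder scene 0.97 896 [308.1, 238.6]
grinder top 0.54 9 [338.2, 203.6]
```

View pics/z1.png

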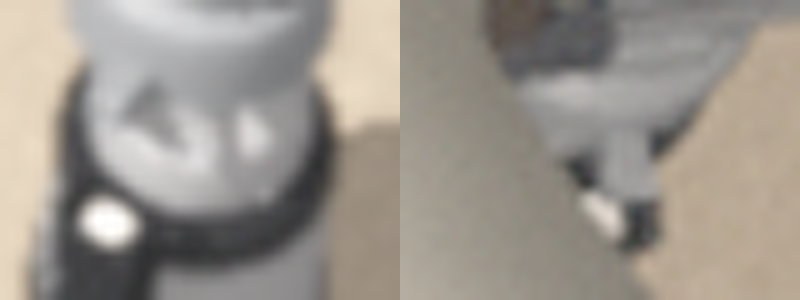

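Run:
```python
from fit import *
np.set_printoptions(precision=4,suppress=True)
B=GR[1]
for c in('scene','top'):
    p=np.load('pics/raw_%s.npy'%c,allow_pickle=True).item()
    im=cv2.imread('pics/%s0.png'%c).astype(float);g=im.mean(2)
    x0,y0=(298,230) if c=='scene' else (332,199)
    w=im[y0:y0+10,x0:x0+10].min(2);w=np.clip(w-110,0,None)
    yy,xx=np.mgrid[y0:y0+10,x0:x0+10];uv=np.array([(w*xx).sum(),(w*yy).sum()])/w.sum()
    print(c,'button',uv,w.sum()/w.max(),'xy@.104',atz(p,uv,.104)[:2], 'px/mm',np.linalg.norm(proj(p,[[.55,.055,.11],[.55,.056,.11]]).ptp(0)) if hasattr(np.ndarray,'ptp') else '')
    def cost(v):
        q=[v[0],v[1],.14];m=mask(p,[B],q)
        M=[place(B*[s,s,1]+[0,0,0],q) for s in(1.14,)]
        big=mask(p,[B*[1.14,1.14,1]],q);sm=mask(p,[B*[.86,.86,1]],q)
        o=np.clip(big-m,0,1);i=np.clip(m-sm,0,1)
        if c=='scene': pass
        return -((g*i).sum()/i.sum()-(g*o).sum()/o.sum())
    best=min(((cost((x,y)),x,y) for x in np.arange(.545,.568,.002) for y in np.arange(.045,.068,.002)))
    res=minimize(cost,best[1:],method='Nelder-Mead',options=dict(initial_simplex=[best[1:],(best[1]+.0015,best[2]),(best[1],best[2]+.0015)]))
    print(c,'bowl',res.x,res.fun)
    if c=='top':
        print('tab foot mid predicted', proj(p,place(np.array([[-.0545,0,0],[-.0545,0,.014],[-.0385,0,.014]]),[.556,.0599,np.radians(8.1)],.2053-.0535)))
```

```text
Traceback (most recent call last):
AttributeError: `ptp` was removed from the ndarray class in NumPy 2.0. Use np.ptp(arr, ...) instead.
```

```bash
cat > m.py <<'E'
from fit import *
np.set_printoptions(precision=4,suppress=True)
B=GR[1]
for c in('scene','top'):
    p=np.load('pics/raw_%s.npy'%c,allow_pickle=True).item()
    im=cv2.imread('pics/%s0.png'%c).astype(float);g=im.mean(2)
    x0,y0=(298,230) if c=='scene' else (332,199)
    w=np.clip(im[y0:y0+10,x0:x0+10].min(2)-110,0,None)
    yy,xx=np.mgrid[y0:y0+10,x0:x0+10];uv=np.array([(w*xx).sum(),(w*yy).sum()])/w.sum()
    print(c,'button',uv,w.sum()/w.max(),'xy@.104',atz(p,uv,.104)[:2])
    def cost(v):
        q=[v[0],v[1],.14];m=mask(p,[B],q)
        o=np.clip(mask(p,[B*[1.14,1.14,1]],q)-m,0,1);i=np.clip(m-mask(p,[B*[.86,.86,1]],q),0,1)
        return -((g*i).sum()/i.sum()-(g*o).sum()/o.sum())
    best=min(((cost((x,y)),x,y) for x in np.arange(.545,.568,.002) for y in np.arange(.045,.068,.002)))
    res=minimize(cost,best[1:],method='Nelder-Mead',options=dict(initial_simplex=[best[1:],(best[1]+.0015,best[2]),(best[1],best[2]+.0015)]))
    print(c,'bowl',res.x,res.fun)
    print('tab pred', proj(p,place(np.array([[-.0545,0,0],[-.0545,0,.014],[-.0385,0,.014]]),[.556,.0599,np.radians(8.1)],.2053-.0535)))
E
python3 m.py
```

```text
scene button [302.2926 234.7333] 5.869565217391305 xy@.104 [0.5076 0.0487]
scene bowl [0.56   0.0563] -26.09844993474462
tab pred [[301.2091 225.7155]
 [301.5327 222.8256]
 [304.5234 219.0492]]
top button [337.0426 202.8298] 4.2727272727272725 xy@.104 [0.5065 0.0491]
top bowl [0.5571 0.0551] -31.82416018839237
tab pred [[339.8115 201.7239]
 [341.0352 200.857 ]
 [339.9615 194.5328]]
```

```bash
python3 -c "
from h import *
plan([.5573,.0555,.180],7.5)"
```

```text
t 6.25 pos [0.5562 0.0586 0.2052] F [ 0.7 -0.3 -1.3] M [-0.    0.06 -0.  ] w 43.6
shift [ 0.0336  0.0043 -0.0008] turn [ 0.0028  0.     -0.    ]
```

Call:
play_rows --commands '[{"fingers": 1, "tx": 0.01, "ty": 0.0043, "tz": -0.001, "ax": 0.0028, "ay": 0, "az": 0}, {"fingers": 1, "tx": 0.02, "ty": 0.0043, "tz": -0.001, "ax": 0.0028, "ay": 0, "az": 0}, {"fingers": 1, "tx": 0.033, "ty": 0.0043, "tz": -0.001, "ax": 0.0028, "ay": 0, "az": 0}, {"fingers": 1, "tx": 0.033, "ty": 0.0043, "tz": -0.001, "ax": 0.0028, "ay": 0, "az": 0}, {"fingers": 1, "tx": 0.033, "ty": 0.0043, "tz": -0.001, "ax": 0.0028, "ay": 0, "az": 0}]'

```text
time_s: 6.67
tcp_pos: [0.5568, 0.0553, 0.1792]
ee_rot: [[-0.003, 0.131, -0.991], [-0.001, -0.991, -0.131], [-1.0, 0.001, 0.003]]
wrist_force: [0.3, -0.6, -0.3]
gripper_width: 0.503
```

Call:
play_rows --commands '[{"fingers": 1, "tx": 0, "ty": 0, "tz": 0, "ax": 0, "ay": 0, "az": 0}, {"fingers": 1, "tx": 0, "ty": 0, "tz": 0, "ax": 0, "ay": 0, "az": 0}, {"fingers": 1, "tx": 0, "ty": 0, "tz": 0, "ax": 0, "ay": 0, "az": 0}, {"fingers": 1, "tx": 0, "ty": 0, "tz": 0, "ax": 0, "ay": 0, "az": 0}, {"fingers": 1, "tx": 0, "ty": 0, "tz": 0, "ax": 0, "ay": 0, "az": 0}]'

```text
time_s: 7.08
tcp_pos: [0.5575, 0.0557, 0.1808]
ee_rot: [[0.001, 0.131, -0.991], [0.0, -0.991, -0.131], [-1.0, -0.0, -0.001]]
wrist_force: [-1.0, 0.5, -1.2]
gripper_width: 0.502
```

```bash
cat > look.py <<'E'
import sys
from fit import *
# draws lid (from TCP) and grinder model on both views; prints plan
def go(fn,x,y,z,yaw,view=True):
    plan([x,y,z],yaw)
    ims=[]
    T=np.array(r.sense()['tcp_pos']);R=np.array(r.sense()['ee_rot']);yw=np.arctan2(R[0,1],-R[1,1]);G=[.5573,.0555,np.radians(7.5)]
    zl=T[2]-.0535;L=[T[0],T[1],yw]
    tab=np.array([[-.0545,-.006,0],[-.0545,.006,0],[-.0545,.006,.014],[-.0545,-.006,.014]])
    bot=np.array([[-.0555,-.007,.104],[-.0555,.007,.104],[-.0455,.007,.104],[-.0455,-.007,.104]])
    it=[(tab,L,zl,(0,0,255)),(bot,G,0,(0,255,255))]
    for c,cr in(('scene',(285,200,325,250)),('top',(318,175,358,225))):
        p=cap(c);q=dict(p);q['image']=(255*(p['image']/255.)**.6).astype(np.uint8)
        ims.append(overlay(q,[],0,cr,5));ims.append(overlay(q,it,0,cr,5))
        for n in('lid','grinder','tab'): print(c,n,[(round(float(f['score']),2),np.round(f['uv'],1)) for f in spotter.find_in(n,p)[:1]]) if 0 else 0
    cv2.imwrite('pics/'+fn,cv2.hconcat(ims))
go(sys.argv[1],*map(float,sys.argv[2:6]))
E
python3 look.py d1.png .5573 .0555 .16 7.5
```

```text
t 7.08 pos [0.5575 0.0557 0.1808] F [-1.   0.5 -1.2] M [-0.03  0.02  0.03] w 43.7
shift [0.0278 0.0002 0.0003] turn [ 0.0001 -0.0002  0.0001]
```

View pics/d1.png

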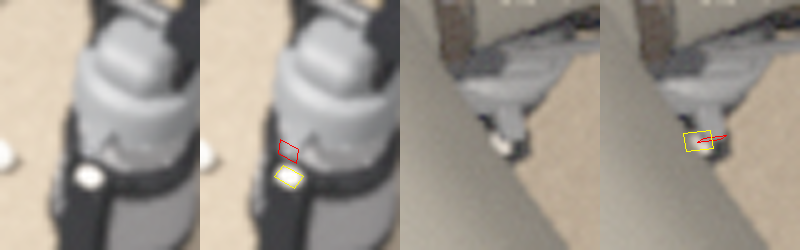

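The tab is right above the button in both views, and the model overlays agree to within about 1 px. Lowering in small steps while watching the forces.

Call:
play_rows --commands '[{"fingers": 1, "tx": 0.006, "ty": 0, "tz": 0, "ax": 0, "ay": 0, "az": 0}, {"fingers": 1, "tx": 0.012, "ty": 0, "tz": 0, "ax": 0, "ay": 0, "az": 0}, {"fingers": 1, "tx": 0.018, "ty": 0, "tz": 0, "ax": 0, "ay": 0, "az": 0}, {"fingers": 1, "tx": 0.018, "ty": 0, "tz": 0, "ax": 0, "ay": 0, "az": 0}, {"fingers": 1, "tx": 0.018, "ty": 0, "tz": 0, "ax": 0, "ay": 0, "az": 0}]'

```text
time_s: 7.6
tcp_pos: [0.5571, 0.0555, 0.1664]
ee_rot: [[-0.001, 0.131, -0.991], [-0.001, -0.991, -0.131], [-1.0, 0.0, 0.001]]
wrist_force: [0.1, -0.8, -0.3]
gripper_width: 0.503
```

```bash
python3 -c "
from h import *
plan([.5573,.0555,.16],7.5)"
```

```text
t 7.6 pos [0.5571 0.0555 0.1664] F [ 0.1 -0.8 -0.3] M [-0.07 -0.03  0.02] w 43.8
shift [ 0.0085 -0.     -0.0002] turn [ 0.0001  0.0004 -0.0001]
```

Call:
play_rows --commands '[{"fingers": 1, "tx": 0.003, "ty": 0, "tz": 0, "ax": 0, "ay": 0, "az": 0}, {"fingers": 1, "tx": 0.006, "ty": 0, "tz": 0, "ax": 0, "ay": 0, "az": 0}, {"fingers": 1, "tx": 0.009, "ty": 0, "tz": 0, "ax": 0, "ay": 0, "az": 0}, {"fingers": 1, "tx": 0.009, "ty": 0, "tz": 0, "ax": 0, "ay": 0, "az": 0}, {"fingers": 1, "tx": 0.009, "ty": 0, "tz": 0, "ax": 0, "ay": 0, "az": 0}]'

```text
time_s: 8.02
tcp_pos: [0.5574, 0.0556, 0.1601]
ee_rot: [[-0.0, 0.131, -0.991], [-0.0, -0.991, -0.131], [-1.0, 0.0, 0.0]]
wrist_force: [-0.3, -0.5, -1.1]
gripper_width: 0.503
```

```bash
python3 look.py d2.png .5573 .0555 .15 7.5
```

```text
t 8.02 pos [0.5574 0.0556 0.1601] F [-0.3 -0.5 -1.1] M [-0.13 -0.07  0.03] w 43.8
shift [0.0134 0.0001 0.0001] turn [ 0.0001  0.0001 -0.    ]
```

View pics/d2.png

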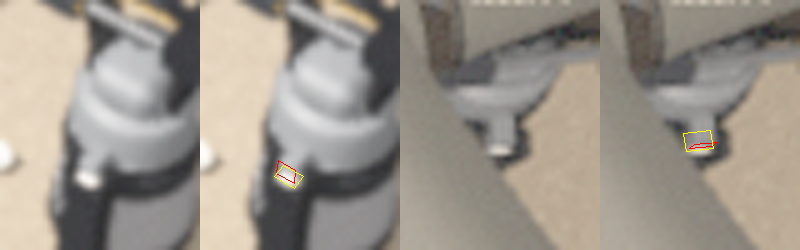

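The tab is in the slot mouth over the button and there is no contact force yet. Pressing down.

Call:
play_rows --commands '[{"fingers": 1, "tx": 0.003, "ty": 0, "tz": 0, "ax": 0, "ay": 0, "az": 0}, {"fingers": 1, "tx": 0.006, "ty": 0, "tz": 0, "ax": 0, "ay": 0, "az": 0}, {"fingers": 1, "tx": 0.009, "ty": 0, "tz": 0, "ax": 0, "ay": 0, "az": 0}, {"fingers": 1, "tx": 0.011, "ty": 0, "tz": 0, "ax": 0, "ay": 0, "az": 0}, {"fingers": 1, "tx": 0.011, "ty": 0, "tz": 0, "ax": 0, "ay": 0, "az": 0}]'

```text
time_s: 8.53
tcp_pos: [0.5579, 0.0557, 0.1524]
ee_rot: [[0.001, 0.131, -0.991], [0.0, -0.991, -0.131], [-1.0, 0.0, -0.001]]
wrist_force: [-0.4, 1.1, 3.8]
gripper_width: 0.501
```

```bash
python3 -c "
from h import *
plan([.5573,.0555,.147],7.5)"
```

```text
t 8.53 pos [0.5579 0.0557 0.1524] F [-0.4  1.1  3.8] M [0.13 0.15 0.01] w 43.6
shift [0.0072 0.0002 0.0008] turn [ 0.0002 -0.0003 -0.    ]
```

Call:
play_rows --commands '[{"fingers": 1, "tx": 0.002, "ty": 0, "tz": 0, "ax": 0, "ay": 0, "az": 0}, {"fingers": 1, "tx": 0.004, "ty": 0, "tz": 0, "ax": 0, "ay": 0, "az": 0}, {"fingers": 1, "tx": 0.005, "ty": 0, "tz": 0, "ax": 0, "ay": 0, "az": 0}, {"fingers": 1, "tx": 0.005, "ty": 0, "tz": 0, "ax": 0, "ay": 0, "az": 0}, {"fingers": 1, "tx": 0.005, "ty": 0, "tz": 0, "ax": 0, "ay": 0, "az": 0}]'

```text
time_s: 8.95
tcp_pos: [0.558, 0.0557, 0.1491]
ee_rot: [[0.002, 0.131, -0.991], [0.0, -0.991, -0.131], [-1.0, 0.0, -0.001]]
wrist_force: [0.3, 0.8, 6.6]
gripper_width: 0.507
```

Call:
play_rows --commands '[{"fingers": 1, "tx": 0.001, "ty": 0, "tz": 0, "ax": 0, "ay": 0, "az": 0}, {"fingers": 1, "tx": 0.002, "ty": 0, "tz": 0, "ax": 0, "ay": 0, "az": 0}, {"fingers": 1, "tx": 0.002, "ty": 0, "tz": 0, "ax": 0, "ay": 0, "az": 0}]'

```text
time_s: 9.2
tcp_pos: [0.5583, 0.0557, 0.1487]
ee_rot: [[0.002, 0.132, -0.991], [-0.0, -0.991, -0.132], [-1.0, 0.0, -0.002]]
wrist_force: [-1.8, 0.1, 11.2]
gripper_width: 0.499
```

Call:
play_rows --commands '[{"fingers": 1, "tx": 0.001, "ty": 0, "tz": 0, "ax": 0, "ay": 0, "az": 0}, {"fingers": 1, "tx": 0.002, "ty": 0, "tz": 0, "ax": 0, "ay": 0, "az": 0}, {"fingers": 1, "tx": 0.002, "ty": 0, "tz": 0, "ax": 0, "ay": 0, "az": 0}, {"fingers": 1, "tx": 0.002, "ty": 0, "tz": 0, "ax": 0, "ay": 0, "az": 0}]'

```text
time_s: 9.53
tcp_pos: [0.5583, 0.0558, 0.1486]
ee_rot: [[0.003, 0.132, -0.991], [-0.0, -0.991, -0.132], [-1.0, 0.001, -0.003]]
wrist_force: [-4.6, 1.0, 17.0]
gripper_width: 0.504
```

```bash
python3 look.py d3.png .5573 .0555 .147 7.5
python3 - <<'E'
from fit import *
for c,cr in(('scene',(275,185,345,265)),):
    cv2.imwrite('pics/d4.png',overlay(cap(c),[],0,cr,7))
E
```

```text
t 9.53 pos [0.5583 0.0558 0.1486] F [-4.6  1.  17. ] M [ 0.34  1.68 -0.06] w 43.8
shift [0.0022 0.0002 0.0014] turn [ 0.0005 -0.001  -0.0002]
```

View pics/d4.png

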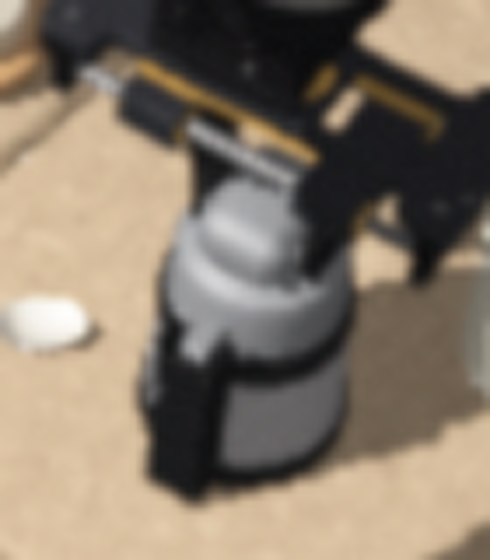

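The lid is seated with its tab in the slot at about (303,234). Travel stopped at z=0.1486 and force rises to 17 N with no further motion. Holding for 6 s or more.

Call:
play_rows --commands '[{"fingers": 1, "tx": 0, "ty": 0, "tz": 0, "ax": 0, "ay": 0, "az": 0}, {"fingers": 1, "tx": 0, "ty": 0, "tz": 0, "ax": 0, "ay": 0, "az": 0}, {"fingers": 1, "tx": 0, "ty": 0, "tz": 0, "ax": 0, "ay": 0, "az": 0}, {"fingers": 1, "tx": 0, "ty": 0, "tz": 0, "ax": 0, "ay": 0, "az": 0}, {"fingers": 1, "tx": 0, "ty": 0, "tz": 0, "ax": 0, "ay": 0, "az": 0}]'

```text
time_s: 10.1
tcp_pos: [0.5583, 0.0558, 0.1487]
ee_rot: [[0.003, 0.132, -0.991], [-0.0, -0.991, -0.132], [-1.0, 0.001, -0.003]]
wrist_force: [-4.3, 2.1, 16.6]
gripper_width: 0.502
```

Call:
play_rows --commands '[{"fingers": 1, "tx": 0, "ty": 0, "tz": 0, "ax": 0, "ay": 0, "az": 0}, {"fingers": 1, "tx": 0, "ty": 0, "tz": 0, "ax": 0, "ay": 0, "az": 0}, {"fingers": 1, "tx": 0, "ty": 0, "tz": 0, "ax": 0, "ay": 0, "az": 0}, {"fingers": 1, "tx": 0, "ty": 0, "tz": 0, "ax": 0, "ay": 0, "az": 0}, {"fingers": 1, "tx": 0, "ty": 0, "tz": 0, "ax": 0, "ay": 0, "az": 0}]'

```text
time_s: 10.52
tcp_pos: [0.5583, 0.0558, 0.1486]
ee_rot: [[0.003, 0.132, -0.991], [-0.0, -0.991, -0.132], [-1.0, 0.001, -0.003]]
wrist_force: [-3.7, 1.2, 18.2]
gripper_width: 0.503
```

Call:
play_rows --commands '[{"fingers": 1, "tx": 0, "ty": 0, "tz": 0, "ax": 0, "ay": 0, "az": 0}, {"fingers": 1, "tx": 0, "ty": 0, "tz": 0, "ax": 0, "ay": 0, "az": 0}, {"fingers": 1, "tx": 0, "ty": 0, "tz": 0, "ax": 0, "ay": 0, "az": 0}, {"fingers": 1, "tx": 0, "ty": 0, "tz": 0, "ax": 0, "ay": 0, "az": 0}, {"fingers": 1, "tx": 0, "ty": 0, "tz": 0, "ax": 0, "ay": 0, "az": 0}]'

```text
time_s: 10.93
tcp_pos: [0.5583, 0.0557, 0.1486]
ee_rot: [[0.003, 0.132, -0.991], [-0.0, -0.991, -0.132], [-1.0, 0.001, -0.003]]
wrist_force: [-3.8, 1.0, 16.7]
gripper_width: 0.505
```

Call:
play_rows --commands '[{"fingers": 1, "tx": 0, "ty": 0, "tz": 0, "ax": 0, "ay": 0, "az": 0}, {"fingers": 1, "tx": 0, "ty": 0, "tz": 0, "ax": 0, "ay": 0, "az": 0}, {"fingers": 1, "tx": 0, "ty": 0, "tz": 0, "ax": 0, "ay": 0, "az": 0}, {"fingers": 1, "tx": 0, "ty": 0, "tz": 0, "ax": 0, "ay": 0, "az": 0}, {"fingers": 1, "tx": 0, "ty": 0, "tz": 0, "ax": 0, "ay": 0, "az": 0}]'

```text
time_s: 11.35
tcp_pos: [0.5583, 0.0558, 0.1486]
ee_rot: [[0.003, 0.132, -0.991], [-0.0, -0.991, -0.132], [-1.0, 0.001, -0.003]]
wrist_force: [-3.6, 0.8, 17.0]
gripper_width: 0.51
```

Call:
play_rows --commands '[{"fingers": 1, "tx": 0, "ty": 0, "tz": 0, "ax": 0, "ay": 0, "az": 0}, {"fingers": 1, "tx": 0, "ty": 0, "tz": 0, "ax": 0, "ay": 0, "az": 0}, {"fingers": 1, "tx": 0, "ty": 0, "tz": 0, "ax": 0, "ay": 0, "az": 0}, {"fingers": 1, "tx": 0, "ty": 0, "tz": 0, "ax": 0, "ay": 0, "az": 0}, {"fingers": 1, "tx": 0, "ty": 0, "tz": 0, "ax": 0, "ay": 0, "az": 0}]'

```text
time_s: 11.77
tcp_pos: [0.5583, 0.0558, 0.1487]
ee_rot: [[0.003, 0.132, -0.991], [-0.0, -0.991, -0.132], [-1.0, 0.001, -0.003]]
wrist_force: [-4.8, 0.9, 17.2]
gripper_width: 0.501
```

Call:
play_rows --commands '[{"fingers": 1, "tx": 0, "ty": 0, "tz": 0, "ax": 0, "ay": 0, "az": 0}, {"fingers": 1, "tx": 0, "ty": 0, "tz": 0, "ax": 0, "ay": 0, "az": 0}, {"fingers": 1, "tx": 0, "ty": 0, "tz": 0, "ax": 0, "ay": 0, "az": 0}, {"fingers": 1, "tx": 0, "ty": 0, "tz": 0, "ax": 0, "ay": 0, "az": 0}, {"fingers": 1, "tx": 0, "ty": 0, "tz": 0, "ax": 0, "ay": 0, "az": 0}]'

```text
time_s: 12.18
tcp_pos: [0.5583, 0.0557, 0.1486]
ee_rot: [[0.003, 0.132, -0.991], [-0.0, -0.991, -0.132], [-1.0, 0.001, -0.003]]
wrist_force: [-4.4, 2.1, 17.5]
gripper_width: 0.506
```

Call:
play_rows --commands '[{"fingers": 1, "tx": 0, "ty": 0, "tz": 0, "ax": 0, "ay": 0, "az": 0}, {"fingers": 1, "tx": 0, "ty": 0, "tz": 0, "ax": 0, "ay": 0, "az": 0}, {"fingers": 1, "tx": 0, "ty": 0, "tz": 0, "ax": 0, "ay": 0, "az": 0}, {"fingers": 1, "tx": 0, "ty": 0, "tz": 0, "ax": 0, "ay": 0, "az": 0}, {"fingers": 1, "tx": 0, "ty": 0, "tz": 0, "ax": 0, "ay": 0, "az": 0}]'

```text
time_s: 12.6
tcp_pos: [0.5583, 0.0558, 0.1486]
ee_rot: [[0.003, 0.132, -0.991], [-0.0, -0.991, -0.132], [-1.0, 0.001, -0.003]]
wrist_force: [-2.9, 1.6, 17.7]
gripper_width: 0.507
```

Call:
play_rows --commands '[{"fingers": 1, "tx": 0, "ty": 0, "tz": 0, "ax": 0, "ay": 0, "az": 0}, {"fingers": 1, "tx": 0, "ty": 0, "tz": 0, "ax": 0, "ay": 0, "az": 0}, {"fingers": 1, "tx": 0, "ty": 0, "tz": 0, "ax": 0, "ay": 0, "az": 0}, {"fingers": 1, "tx": 0, "ty": 0, "tz": 0, "ax": 0, "ay": 0, "az": 0}, {"fingers": 1, "tx": 0, "ty": 0, "tz": 0, "ax": 0, "ay": 0, "az": 0}]'

```text
time_s: 13.02
tcp_pos: [0.5583, 0.0558, 0.1487]
ee_rot: [[0.003, 0.132, -0.991], [-0.0, -0.991, -0.132], [-1.0, 0.001, -0.003]]
wrist_force: [-3.5, 0.1, 16.9]
gripper_width: 0.503
```

Call:
play_rows --commands '[{"fingers": 1, "tx": 0, "ty": 0, "tz": 0, "ax": 0, "ay": 0, "az": 0}, {"fingers": 1, "tx": 0, "ty": 0, "tz": 0, "ax": 0, "ay": 0, "az": 0}, {"fingers": 1, "tx": 0, "ty": 0, "tz": 0, "ax": 0, "ay": 0, "az": 0}, {"fingers": 1, "tx": 0, "ty": 0, "tz": 0, "ax": 0, "ay": 0, "az": 0}, {"fingers": 1, "tx": 0, "ty": 0, "tz": 0, "ax": 0, "ay": 0, "az": 0}]'

```text
time_s: 13.43
tcp_pos: [0.5583, 0.0557, 0.1486]
ee_rot: [[0.003, 0.132, -0.991], [-0.0, -0.991, -0.132], [-1.0, 0.001, -0.003]]
wrist_force: [-3.0, 1.3, 17.9]
gripper_width: 0.502
```

Call:
play_rows --commands '[{"fingers": 1, "tx": 0, "ty": 0, "tz": 0, "ax": 0, "ay": 0, "az": 0}, {"fingers": 1, "tx": 0, "ty": 0, "tz": 0, "ax": 0, "ay": 0, "az": 0}, {"fingers": 1, "tx": 0, "ty": 0, "tz": 0, "ax": 0, "ay": 0, "az": 0}, {"fingers": 1, "tx": 0, "ty": 0, "tz": 0, "ax": 0, "ay": 0, "az": 0}, {"fingers": 1, "tx": 0, "ty": 0, "tz": 0, "ax": 0, "ay": 0, "az": 0}]'

```text
time_s: 13.85
tcp_pos: [0.5583, 0.0558, 0.1486]
ee_rot: [[0.003, 0.132, -0.991], [-0.0, -0.991, -0.132], [-1.0, 0.001, -0.003]]
wrist_force: [-3.9, 0.9, 18.2]
gripper_width: 0.506
```

Call:
play_rows --commands '[{"fingers": 1, "tx": 0, "ty": 0, "tz": 0, "ax": 0, "ay": 0, "az": 0}, {"fingers": 1, "tx": 0, "ty": 0, "tz": 0, "ax": 0, "ay": 0, "az": 0}, {"fingers": 1, "tx": 0, "ty": 0, "tz": 0, "ax": 0, "ay": 0, "az": 0}, {"fingers": 1, "tx": 0, "ty": 0, "tz": 0, "ax": 0, "ay": 0, "az": 0}, {"fingers": 1, "tx": 0, "ty": 0, "tz": 0, "ax": 0, "ay": 0, "az": 0}]'

```text
time_s: 14.27
tcp_pos: [0.5583, 0.0558, 0.1486]
ee_rot: [[0.003, 0.132, -0.991], [-0.0, -0.991, -0.132], [-1.0, 0.001, -0.003]]
wrist_force: [-3.5, 1.4, 17.6]
gripper_width: 0.502
```

Call:
play_rows --commands '[{"fingers": 1, "tx": 0, "ty": 0, "tz": 0, "ax": 0, "ay": 0, "az": 0}, {"fingers": 1, "tx": 0, "ty": 0, "tz": 0, "ax": 0, "ay": 0, "az": 0}, {"fingers": 1, "tx": 0, "ty": 0, "tz": 0, "ax": 0, "ay": 0, "az": 0}, {"fingers": 1, "tx": 0, "ty": 0, "tz": 0, "ax": 0, "ay": 0, "az": 0}, {"fingers": 1, "tx": 0, "ty": 0, "tz": 0, "ax": 0, "ay": 0, "az": 0}]'

```text
time_s: 14.68
tcp_pos: [0.5583, 0.0558, 0.1486]
ee_rot: [[0.003, 0.132, -0.991], [-0.0, -0.991, -0.132], [-1.0, 0.001, -0.003]]
wrist_force: [-3.6, 1.9, 17.4]
gripper_width: 0.501
```

Call:
play_rows --commands '[{"fingers": 1, "tx": 0, "ty": 0, "tz": 0, "ax": 0, "ay": 0, "az": 0}, {"fingers": 1, "tx": 0, "ty": 0, "tz": 0, "ax": 0, "ay": 0, "az": 0}, {"fingers": 1, "tx": 0, "ty": 0, "tz": 0, "ax": 0, "ay": 0, "az": 0}, {"fingers": 1, "tx": 0, "ty": 0, "tz": 0, "ax": 0, "ay": 0, "az": 0}, {"fingers": 1, "tx": 0, "ty": 0, "tz": 0, "ax": 0, "ay": 0, "az": 0}]'

```text
time_s: 15.1
tcp_pos: [0.5583, 0.0558, 0.1486]
ee_rot: [[0.003, 0.132, -0.991], [-0.0, -0.991, -0.132], [-1.0, 0.001, -0.003]]
wrist_force: [-4.3, 1.1, 18.7]
gripper_width: 0.502
```

Run:
```python
from fit import *
plan([.5583,.0558,.1486],7.5)
p=cap('scene');cv2.imwrite('pics/e1.png',overlay(p,[],0,(180,130,400,290),3.6))
```

```text
t 15.1 pos [0.5583 0.0558 0.1486] F [-4.3  1.1 18.7] M [ 0.41  1.73 -0.07] w 43.7
shift [ 0.0001 -0.      0.    ] turn [ 0.0005 -0.001  -0.0002]
```

View pics/e1.png

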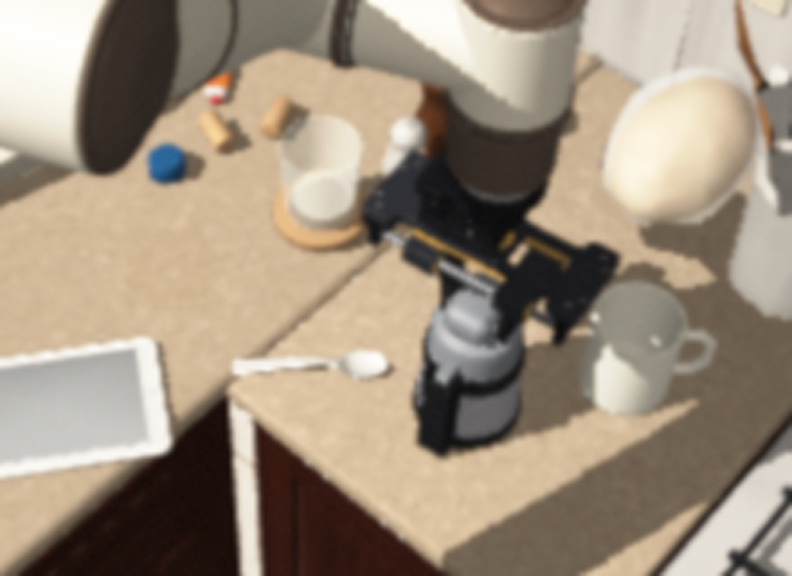

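The grinder is where it was, the lid is seated and held, and the bystanders are untouched. The hold has lasted about 6 s, so I'm handing in.

```bash
python3 -c "
from station import job
print(job.finish_job())"
```

```text
the job is handed in; nothing more can be done
None
```

I put the lid on the grinder with its tab in the switch slot, pressed it down until the button stopped, and handed the job in with the arm still pressing. It had been held down without a break for about 6 s by then, from t≈9 s to 15.1 s.

- **Button fully in:** I could not read the switch directly. The lid sank about 8 mm after meeting the button. The force then rose from 6.6 to about 17 N while the height stayed at 0.1486–0.1487 m, which is more than the 6 N the spring needs.
- **Lid level:** the tool was about 0.2° off vertical. The wrist moment was about 1.7 N m, so the load sits partly on the tab side.
- **Grip:** the opening stayed at 44 mm throughout.
- **Surroundings:** the last picture shows the grinder where it was and the spoon, mug, tumbler and cap undisturbed. Only part of the tray was in view, and it looked unmoved.
- **Measurement disagreement:** the two cameras disagreed by about 3 mm on the grinder's x position, and one top-view outline of it was bad. I used the button and bowl positions instead, and the tab entered the slot with no side force.

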